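# Pin the disc stack into line

## Robot

A 6-joint arm with a two-finger parallel gripper is mounted at the origin on the work surface. World frame = base frame: x ahead of the robot, y to its left, z up, the work surface at z = 0. Lengths are in m, angles in degrees, forces in N, time in s.
With the tool pointing down it reaches from about 0.35 to 0.85 m from the base axis. Payload 8.1 kg.
Tool frame: the origin (TCP) lies at the very end of the fingers, on their centre line; the grasp point (between the pads) lies ctrl.grasp_offset behind it (ctrl.grasp_offset is the distance from the TCP to the grasp point, in m); z points along the fingers, y is the line along which they close (so a half turn about z gives the same grasp; the last joint's range is limited). The gripper opens to 93 mm and grips with 3 to 60 N. Pads are 15 mm wide; open, the fingers measure 128 mm over their backs; the gripper's body (75 mm by 188 mm) begins 65 mm behind the grasp point.
Start: joints at [69.878, 7.471, 85.268, -0, 87.261, -4.893], TCP at [0.158, 0.579, 0.219] pointing down, gripper open.
Joint ranges: [-169.43, 169.43], [-51.17, 129.36], [1.28, 143.12], [-76.62, 256.62], [0, 156.53], [-152.29, 152.29]. Speed limits (degrees/s): [136.94, 136.94, 159.86, 180, 180, 180].

## Interface

Orientations are given as [roll, pitch, yaw] about the fixed x, y, z axes, in that order (R = Rz(yaw) Ry(pitch) Rx(roll)).
In Python, from plant import ctrl gives the robot as it stands.
- The arm moves only by the tool drive_tool, never from a script. Its argument "increments" is a list that holds one entry, the list of rows, each a list of 5 numbers: the shift along the world's x, y, z in cm, then the turn about the world's z in degrees, then the opening, from 0 (shut) to 1 (fully open). In form: [[[tx, ty, tz, spin, hand], ...]]. A call has 1 to 20 rows; each row shifts and turns the commanded pose from where the row before left it; what a row does not reach is not made up. A row lasts 1/10 s, in which the tool goes at most 50 mm and 8.59 degrees, less where a joint would pass 70% of its speed; a pose out of reach is approached as far as the arm can. A call with a gripper value outside its range is refused whole. The fingers move at their own pace and stop on an object; "squeeze" is the grip in N (left out, the last holds). Time passes only in rows, so rows that do not move let the fingers close. It gives the time, the measured TCP pose, the force, the opening and the grip force at its end, in the units of the state.
- ctrl.observe(): the state, without advancing time (a new reading comes with each control period).
- ctrl.read_camera(name): name is "scene" or "top" or "wrist"; returns a dict with "img" (420x560x3 uint8, red, green, blue), "fx", "fy", "cx", "cy" (pixels), "position" and "attitude" of the camera in the world; the wrist camera has in their place "tool_from_camera" (4x4, takes a point from camera to tool coordinates, whose origin is the TCP and whose axes are the flange's). Camera axes: x right, y down, z forward; pixel columns grow to the right and rows downward; lengths in m; the calibration is good to about 2 mm. A picture is of the moment at which its call begins: read the wrist's pose just before it. There is no depth.
- ctrl.job_done(): hands the job in; it is judged then, once.
Trained networks look in the newest picture that a camera, given by its name, has taken for a name from the list of things; names that differ only in an ending like _2 or _b are one class to them, and where a whole thing is asked for, a point or a joint stands for the part that bears it (a point fixed in the world has none). Each returns a list of dicts, best first, with "score" (0 to 1); they miss things now and then, are a little off and sometimes report something else, mostly with a low value. They report only what shows in the picture. A call takes as long as a camera call. They do not tell look-alikes from the thing itself.
- ctrl.find_in(target, camera): "rect" ([left, top, width, height] in pixels, round what is visible of it).
- ctrl.pinpoint(target, camera): "centre" ([column, row] in pixels: a listed point, or the origin of a listed thing).
The state is a dict: "t": time; "joint_pos": joint angles; "qd": joint speeds; "effort": joint torques, N m; "position": TCP position; "orientation": TCP orientation; "force": force on the tool from outside, world axes, zero at the start; "ft_torque": the same for the moment, N m; "width": opening from 0.0 (shut) to 1.0 (fully open); "finger_force": force on a finger pad.
Only numpy, scipy, OpenCV 4.12 (cv2) and the standard library are available. Lean on these libraries where they do the work, as an engineer would, in place of code of your own. Each camera call takes 0.05 s, during which the arm holds its last target. There are 200 camera calls.

## Task

Take the tapered pin with the red grip out of its wooden block and drive it down through the brass disc, the copper disc and the hole in the steel stand below them, so that its taper pulls all the holes into line and its collar sits fully home, flat on the brass disc; then let go. Do it gently: let the pin find its way by feel, never force it (keep every push on it, down or sideways, under about 15 N), and move the discs only with the pin, not with the fingers. Leave the cones and the hammer alone.

Things in the scene. Friction and masses are not known exactly. Their poses are not given: they have to be found in the camera images.
- stand: Fixed steel stand, 160 x 150 mm base 10 mm thick. Origin: centre of its underside, on the table; z up, x along the 160 mm side. It carries a round steel top plate, 130 mm across, 16 mm thick, upper face 80 mm above the origin; the two discs lie on it (top of the stack 94 mm above the origin).
- stand_mid (a point): Point on the stand's axis, 80 mm above its origin, level with the top plate's upper face. The plate (with a through hole 21.5 mm wide in its centre, open below down to the stand's base) is an eccentric, locked 5 to 7 mm off this axis in an unknown direction. Its place is not measured and the discs mostly hide it; it cannot be pushed along.
- copper_disc: Loose copper disc, 110 mm across, 8 mm thick, 0.66 kg, lying on the stand's top plate; hole 21.4 mm wide in its centre. Origin: centre of its underside, on the hole's axis. Starts up to 3.5 mm off the stand's axis along each of the stand's x and y. Slides when pushed sideways with some 2 to 6 N, more if pressed down.
- brass_disc: Loose brass disc, 84 mm across, 6 mm thick, 0.27 kg, lying on the copper disc; hole 21.4 mm wide in its centre. Origin: centre of its underside, on the hole's axis. Starts up to 3.5 mm off the stand's axis along each of the stand's x and y. Slides when pushed sideways with some 1 to 2 N.
- pin: Loose steel pin, about 0.28 kg. Origin: on its axis at the collar's underside; z up. Above it: collar 36 mm wide, 6 mm thick, then a red square grip 20 x 20 mm (sides along the pin's x and y) from z = 6 to 52 mm. Below, polished and oiled: straight shank 20 mm wide for 30 mm, then a taper over 45 mm down to a flat tip 5 mm wide at z = -75 mm. Starts upright in the wooden block, collar on its top.
- holder: Fixed wooden block, 90 x 90 x 85 mm high, with a loose vertical hole 27 mm wide through its middle that holds the pin. Origin: centre of its underside, on the table.
- cone_a: Loose copper cone, 80 mm across its foot, 85 mm high, upright; bystander. Origin: centre of its underside.
- cone_b: A second cone just like it; bystander.
- mallet: Loose hammer lying on the table, handle along its x; bystander. Origin: its middle, underneath.
Not all that is in view belongs to the job. What is shaped like the copper_disc but purple or turquoise is not meant. Of the things that look like the pin, the larger one is meant.

How it is judged (in metres and radians):
On the way, in this order (a step that is already met when the one before it is completed fails the run):
1. the pin is lifted clear of its wooden block, its tip above the block (height (world z) of pin above 0.165 m and contact force between the fingers and pin above 0.5 N), for 0.1 s.
2. the gripper has driven the pin home: collar on the brass disc over the stand (z of pin in the frame of stand between 0.091 and 0.0965 m and angle between pin's own z axis and vertical below 0.06 rad and horizontal distance between pin and stand below 0.011 m and contact force between the fingers and pin above 0.5 N), for 0.1 s.
At the end, for the whole second after the job is handed in: The pin stands upright (within 3 degrees) through both discs and the stand's plate, its collar down on the brass disc (origin 91 to 96.5 mm above the stand's origin), both discs lying flat (within 2 degrees) with their centres within 2 mm of the pin's axis; all at rest and let go (z of pin in the frame of stand between 0.091 and 0.0965 m and angle between pin's own z axis and vertical below 0.06 rad and horizontal distance between pin and stand below 0.011 m and horizontal distance between pin and copper_disc below 0.002 m and horizontal distance between pin and brass_disc below 0.002 m and angle between each of copper_disc, brass_disc's own z axis and vertical below 0.04 rad and linear speed of each of pin, copper_disc, brass_disc below 0.01 m/s); the robot touches nothing.
It fails at once if the pin pressed on the stand or a disc with more than 30 N (contact force between pin and stand above 30 N or contact force between pin and copper_disc above 30 N or contact force between pin and brass_disc above 30 N).
It fails at once if the fingers or the arm pushed a disc (contact force between any of the fingers, the arm and copper_disc above 4 N or contact force between any of the fingers, the arm and brass_disc above 4 N).
It fails at once if a cone or the hammer was moved more than 20 mm (distance of any of cone_a, cone_b, mallet from where it was at the start of the episode above 0.02 m).
It also fails if it takes over 69 s, if anything falls off the work surface, if the arm or the gripper's body presses on something with over 40 N, if the wrist force passes 120 N, or if a joint passes its speed limit or range.

## Working session

There is one attempt and no reset: what is moved stays moved. The work goes in short steps, Python scripts to look and compute and a tool call to move; the robot and the scene stay as the last step left them, time stands still between calls to the robot, and variables do not carry over. Pictures are saved under pics/ and viewed, at most 10 in all, crops included, and the job is handed in when it is done.

Besides the shell and the picture viewer there is one more tool, called after "Request:" by a JSON object that holds its "api" and its "payload". drive_tool: Moves the arm, as the interface text tells. Its arguments: {"type":"object","properties":{"increments":{"type":"array"},"squeeze":{"type":"number"}},"required":["increments"]}

```bash
ls; mkdir -p pics
cat > h.py <<'E'
import numpy as np, cv2
from plant import ctrl
from scipy.spatial.transform import Rotation as R
def cam(n):
    s=ctrl.observe(); d=ctrl.read_camera(n)
    if 'tool_from_camera' in d:
        T=np.eye(4); T[:3,:3]=R.from_euler('xyz',s['orientation'],degrees=True).as_matrix(); T[:3,3]=s['position']
        d['T']=T@np.array(d['tool_from_camera'])
    else:
        a=np.array(d['attitude']); T=np.eye(4)
        T[:3,:3]=a if a.shape==(3,3) else R.from_euler('xyz',a,degrees=True).as_matrix()
        T[:3,3]=d['position']; d['T']=T
    return d
def at(d,uv,z):
    r=d['T'][:3,:3]@np.array([(uv[0]-d['cx'])/d['fx'],(uv[1]-d['cy'])/d['fy'],1]); o=d['T'][:3,3]
    return o+r*(z-o[2])/r[2]
def proj(d,p):
    q=d['T'][:3,:3].T@(np.array(p)-d['T'][:3,3]); return np.array([q[0]/q[2]*d['fx']+d['cx'],q[1]/q[2]*d['fy']+d['cy']])
def save(d,n): cv2.imwrite('pics/'+n,cv2.cvtColor(d['img'],cv2.COLOR_RGB2BGR))
E
python3 - <<'E'
from h import *
print(ctrl.observe(), ctrl.grasp_offset)
hz=dict(pin=.085,holder=0,stand=0,stand_mid=.08,copper_disc=.08,brass_disc=.088,cone_a=0,mallet=0)
ims=[]
for c in ('top','scene'):
    d=cam(c); ims.append(d['img']); print(c,d['T'].round(3).tolist(),d['fx'],d['cx'],d['cy']); save(d,c+'0.png')
    for n,z in hz.items():
        for f in ctrl.pinpoint(n,c): print(n,np.round(f['centre'],1),round(f['score'],2),at(d,f['centre'],z).round(4))
E
```

```text
pics
{'t': 0.0, 'joint_pos': array([ 6.98772074e+01,  7.51845328e+00,  8.53279032e+01,  2.13386739e-04,
        8.72617886e+01, -4.89394879e+00]), 'qd': array([ 0.04864316, -0.02873017,  0.06753355,  0.01199613,  0.00687946,
       -0.00168142]), 'effort': array([ 3.19805906e-03, -5.59861171e+01, -4.91757166e+01,  7.68721453e-02,
        3.62019183e-02, -1.84240221e-04]), 'position': array([0.15739481, 0.57839885, 0.21756577]), 'orientation': array([-1.79892267e+02, -9.43837571e-03,  1.64771137e+02]), 'force': array([ 0.47263684, -0.26590927, -0.74058017]), 'ft_torque': array([ 5.86423368e-02,  6.35364125e-03, -1.02140958e-05]), 'finger_force': 0.0, 'width': 1.0014221576895912} 0.0188
top [[-0.027, -0.984, 0.178, 0.399], [-1.0, 0.025, -0.016, -0.118], [0.012, -0.179, -0.984, 1.023], [0.0, 0.0, 0.0, 1.0]] 414.3753002111171 280.9738332033374 216.2169693744235
pin [295.6 251. ] 0.76 [ 0.488  -0.1645  0.085 ]
pin [351.9 267.4] 0.62 [ 0.4477 -0.2902  0.085 ]
holder [296.7 255.7] 0.71 [ 0.4844 -0.171   0.    ]
stand [154.  242.7] 0.92 [0.5258 0.1807 0.    ]
stand_mid [148.1 241.2] 0.69 [0.
[... 537 characters left out ...]
4129153039642 198.14100780592406
pin [233.3 208. ] 0.68 [ 0.4931 -0.1875  0.085 ]
pin [182.7 258. ] 0.6 [ 0.5249 -0.3812  0.085 ]
holder [317.1 154.8] 0.64 [0.4282 0.3463 0.    ]
holder [142.3 299. ] 0.23 [ 0.4614 -0.4461  0.    ]
stand [317.5 178.6] 0.63 [0.5144 0.1877 0.    ]
stand_mid [316.4 161.4] 0.6 [0.5323 0.1431 0.08  ]
copper_disc [273.5 162.6] 0.87 [0.43   0.0744 0.08  ]
copper_disc [273.6 211.9] 0.67 [ 0.5778 -0.1472  0.08  ]
copper_disc [313.9 158.7] 0.62 [0.5172 0.1559 0.08  ]
brass_disc [319.8 155.6] 0.57 [0.5299 0.168  0.088 ]
cone_a [387.8 219.4] 0.78 [0.7756 0.0777 0.    ]
cone_a [355.9 271. ] 0.75 [ 0.7862 -0.149   0.    ]
mallet [141.5 300.5] 0.94 [ 0.4634 -0.4497  0.    ]
```

```bash
ls pics
```

```text
scene0.png
top0.png
```

View pics/top0.png

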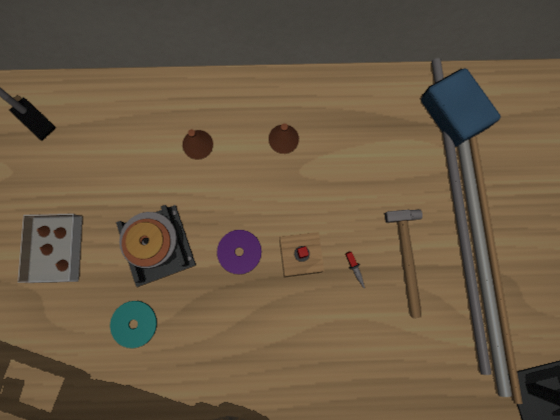

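View pics/scene0.png

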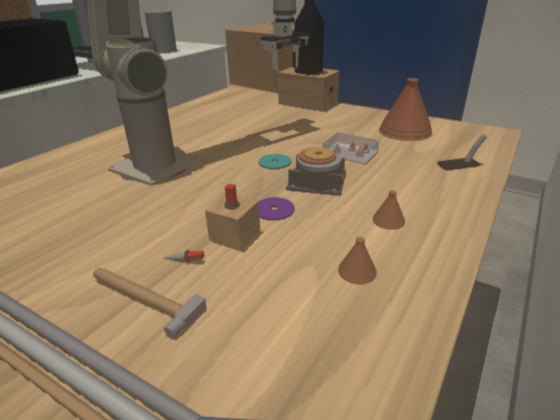

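Top view: the large pin stands in the block at about (302,254), and the stand with the brass and copper discs is at (148,241). The scene view agrees, and it shows the small look-alike pin lying loose at (185,256). Next I go above the stand for a wrist view.

Request:
{"api": "drive_tool", "payload": {"increments": [[[2.2, -2.5, 0.8, 0, 1], [2.2, -2.5, 0.8, 0, 1], [2.2, -2.5, 0.8, 0, 1], [2.2, -2.5, 0.8, 0, 1], [2.2, -2.5, 0.8, 0, 1], [2.2, -2.5, 0.8, 0, 1], [2.2, -2.5, 0.8, 0, 1], [2.2, -2.5, 0.8, 0, 1], [2.2, -2.5, 0.8, 0, 1], [2.2, -2.5, 0.8, 0, 1], [2.2, -2.5, 0.8, 0, 1], [2.2, -2.5, 0.8, 0, 1], [2.2, -2.5, 0.8, 0, 1], [2.2, -2.5, 0.8, 0, 1], [2.2, -2.5, 0.8, 0, 1], [2.2, -2.5, 0.8, 0, 1], [0, 0, 0, 0, 1], [0, 0, 0, 0, 1]]], "squeeze": 30}}

```text
t: 2.7
position: [0.5098, 0.1785, 0.3466]
orientation: [180.0, -0.0, 164.7]
force: [0.4, -0.1, -0.2]
width: 1.003
finger_force: 0.0
```

Run:
```python
from h import *
s=ctrl.observe(); print(s['position'],s['orientation'],s['force'])
d=cam('wrist'); save(d,'w1.png'); print(np.round(d['tool_from_camera'],3).tolist(),d['fx'],d['cx'],d['cy'])
for n,z in dict(stand_mid=.08,stand=0,copper_disc=.08,brass_disc=.088).items():
    for f in ctrl.pinpoint(n,'wrist'): print(n,np.round(f['centre'],1),round(f['score'],2),at(d,f['centre'],z).round(4))
```

```text
[0.50983933 0.17851519 0.34658827] [ 1.79988315e+02 -1.39431069e-02  1.64673513e+02] [ 0.43821665 -0.09293158 -0.15433816]
[[0.001, -0.962, -0.272, 0.077], [1.0, 0.001, 0.0, 0.0], [-0.0, -0.272, 0.962, -0.166], [0.0, 0.0, 0.0, 1.0]] 338.1557623530753 278.6543872513648 209.12293153989944
stand_mid [277.3 186.4] 0.97 [0.5235 0.1732 0.08  ]
stand_mid [ 13.2 229.8] 0.61 [ 0.487  -0.1872  0.08  ]
stand [276.5 171.3] 0.64 [0.5167 0.1735 0.    ]
copper_disc [277.   36.3] 0.9 [0.3518 0.22   0.08  ]
copper_disc [275.  182.7] 0.87 [0.5179 0.1717 0.08  ]
copper_disc [148.1 195.6] 0.63 [0.4906 0.0061 0.08  ]
brass_disc [279.1 185.3] 0.7 [0.5211 0.1763 0.088 ]
```

View pics/w1.png

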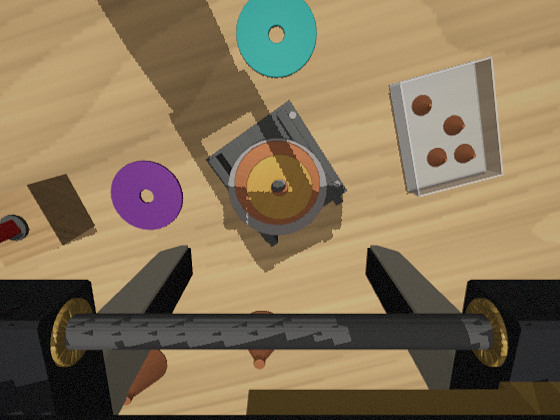

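The wrist view shows the stack at (278,187) with the brass hole dark at (279,187), and turquoise and purple decoys beside it. I go closer for an accurate fit.

Request:
{"api": "drive_tool", "payload": {"increments": [[[0.6, -0.2, -2.6, 0, 1], [0.6, -0.2, -2.6, 0, 1], [0.6, -0.2, -2.6, 0, 1], [0.6, -0.2, -2.6, 0, 1], [0.6, -0.2, -2.6, 0, 1], [0, 0, 0, 0, 1], [0, 0, 0, 0, 1], [0, 0, 0, 0, 1]]]}}

```text
t: 3.75
position: [0.5401, 0.1696, 0.2187]
orientation: [179.9, 0.1, 164.8]
force: [-0.3, 0.3, 0.3]
width: 1.002
finger_force: 0.0
```

Run:
```python
from h import *
s=ctrl.observe(); print(s['position'],s['force'])
d=cam('wrist'); np.save('w2.npy',d,allow_pickle=True)
for n,z in dict(stand_mid=.08,copper_disc=.08,brass_disc=.088).items():
    for f in ctrl.pinpoint(n,'wrist'): print(n,np.round(f['centre'],1),round(f['score'],2),at(d,f['centre'],z).round(4))
# rectified views centred (0.52,0.175), 150 mm wide, 4px/mm /2
g=[]
for z in (.094,.08):
    c=np.array([.522,.175]);P=[(-.07,-.07),(.07,-.07),(.07,.07),(-.07,.07)]
    src=np.float32([proj(d,[c[0]+a,c[1]+b,z]) for a,b in P]); dst=np.float32([((a+.07)*2800,(b+.07)*2800) for a,b in P])
    im=cv2.warpPerspective(d['img'],cv2.getPerspectiveTransform(src,dst),(392,392),flags=cv2.INTER_CUBIC)
    im=np.clip(255*(im/255.)**.6,0,255).astype(np.uint8); g.append(im)
cv2.imwrite('pics/r2.png',cv2.cvtColor(np.hstack(g),cv2.COLOR_RGB2BGR))
```

```text
[0.54011822 0.16956077 0.21872947] [-0.31139387  0.27168558  0.27702436]
stand_mid [276.9 176.9] 0.81 [0.5195 0.1739 0.08  ]
copper_disc [104.9 190.8] 0.98 [0.4905 0.0174 0.08  ]
copper_disc [277.1 173.8] 0.69 [0.5168 0.1748 0.08  ]
brass_disc [284.7 183.3] 0.6 [0.5255 0.1795 0.088 ]
```

View pics/r2.png

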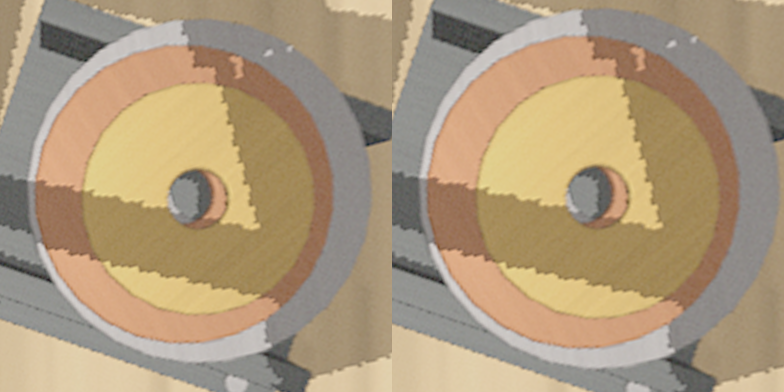

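The rectified picture shows all rims cleanly: brass centred about (199,199) in the left panel, and the plate's rim offset to about (208,189) in the right one. Now I fit circles of the known radii.

```bash
cat >> h.py <<'E'
from scipy.optimize import minimize
def circ(d,z,r,c0,span=.008,chroma=False):
    I=cv2.GaussianBlur(d['img'],(3,3),0).astype(np.float32)
    I=I/(I.sum(2,keepdims=True)+5) *255 if chroma else I
    t=np.linspace(0,2*np.pi,360,endpoint=False)
    M=d['T'][:3,:3].T
    def smp(c,rr):
        P=np.stack([c[0]+rr*np.cos(t),c[1]+rr*np.sin(t),0*t+z],1)-d['T'][:3,3]; q=P@M.T
        return cv2.remap(I,(q[:,0]/q[:,2]*d['fx']+d['cx']).astype(np.float32),(q[:,1]/q[:,2]*d['fy']+d['cy']).astype(np.float32),cv2.INTER_LINEAR)[:,0]
    f=lambda c:-np.minimum(np.abs(smp(c,r+.0009)-smp(c,r-.0009)).sum(1),60).mean()
    best=None
    for s,n in ((span,17),(span/6,13),(span/30,11)):
        for a in np.linspace(-s,s,n):
            for b in np.linspace(-s,s,n):
                v=f((c0[0]+a,c0[1]+b))
                if best is None or v<best[0]: best=(v,c0[0]+a,c0[1]+b)
        c0=best[1:]
    return np.round(best,4)
E
python3 - <<'E'
from h import *
d=np.load('w2.npy',allow_pickle=True).item()
for n,z,r,c in (('brass',.094,.042,(.523,.176)),('hole',.094,.0107,(.523,.176)),('brassbot',.088,.042,(.523,.176)),('copper',.088,.055,(.523,.174)),('plate',.08,.065,(.526,.1725))):
    for ch in (0,1): print(n,ch,[circ(d,z,r*k,c,.006,ch).tolist() for k in (.985,1,1.015)])
E
```

```text
brass 0 [[-41.1605, 0.523, 0.1758], [-32.2362, 0.5233, 0.177], [-26.5019, 0.5245, 0.1777]]
brass 1 [[-19.6183, 0.5225, 0.1759], [-17.2898, 0.5226, 0.1758], [-14.4593, 0.5283, 0.1771]]
hole 0 [[-55.0696, 0.5232, 0.1763], [-56.1875, 0.5232, 0.1764], [-56.525, 0.523, 0.1763]]
hole 1 [[-35.609, 0.5224, 0.1762], [-34.5031, 0.5224, 0.1762], [-32.792, 0.5225, 0.1763]]
brassbot 0 [[-44.3197, 0.5239, 0.1757], [-44.593, 0.524, 0.1755], [-34.1558, 0.5243, 0.1763]]
brassbot 1 [[-12.4518, 0.5243, 0.1753], [-18.4419, 0.5237, 0.1756], [-18.6818, 0.5238, 0.1756]]
copper 0 [[-59.5009, 0.5188, 0.1738], [-55.9766, 0.5185, 0.1741], [-48.894, 0.5169, 0.1743]]
copper 1 [[-55.2774, 0.5186, 0.1739], [-40.083, 0.519, 0.1738], [-23.9694, 0.5197, 0.1723]]
plate 0 [[-51.6236, 0.5262, 0.1721], [-49.1045, 0.5257, 0.1722], [-32.448, 0.528, 0.1708]]
plate 1 [[-15.4409, 0.5285, 0.1713], [-13.3162, 0.5278, 0.1675], [-13.8127, 0.5302, 0.1777]]
```

Request:
{"api": "drive_tool", "payload": {"increments": [[[-0.3, -2.9, 0.4, 0, 1], [-0.3, -2.9, 0.4, 0, 1], [-0.3, -2.9, 0.4, 0, 1], [-0.3, -2.9, 0.4, 0, 1], [-0.3, -2.9, 0.4, 0, 1], [-0.3, -2.9, 0.4, 0, 1], [-0.3, -2.9, 0.4, 0, 1], [-0.3, -2.9, 0.4, 0, 1], [-0.3, -2.9, 0.4, 0, 1], [-0.3, -2.9, 0.4, 0, 1], [-0.3, -2.9, 0.4, 0, 1], [-0.3, -2.9, 0.4, 0, 1], [0, 0, 0, 0, 1], [0, 0, 0, 0, 1], [0, 0, 0, 0, 1]]]}}

```text
t: 5.45
position: [0.5037, -0.1783, 0.2647]
orientation: [180.0, 0.0, 164.8]
force: [-0.8, -1.0, 0.2]
width: 1.0
finger_force: 0.0
```

Run:
```python
from h import *
s=ctrl.observe(); print(s['position'],s['orientation'],s['force'])
d=cam('wrist'); np.save('w3.npy',d,allow_pickle=True); save(d,'w3.png')
for n,z in dict(pin=.085,holder=0).items():
    for f in ctrl.pinpoint(n,'wrist'): print(n,np.round(f['centre'],1),round(f['score'],2),at(d,f['centre'],z).round(4))
# rectify at grip top z=.137 and collar top .091
g=[]
for z in (.137,.085):
    c=np.array([.485,-.173]);P=[(-.055,-.055),(.055,-.055),(.055,.055),(-.055,.055)]
    src=np.float32([proj(d,[c[0]+a,c[1]+b,z]) for a,b in P]); dst=np.float32([((a+.055)*3500,(b+.055)*3500) for a,b in P])
    g.append(cv2.warpPerspective(d['img'],cv2.getPerspectiveTransform(src,dst),(385,385),flags=cv2.INTER_CUBIC))
im=np.hstack(g); im=(255*(im/255.)**.6).astype(np.uint8)
cv2.imwrite('pics/r3.png',cv2.cvtColor(im,cv2.COLOR_RGB2BGR))
```

```text
[ 0.50369068 -0.17827101  0.26472369] [1.79976743e+02 3.48478107e-03 1.64796554e+02] [-0.78359916 -0.99788405  0.24646631]
pin [269.5 175. ] 0.56 [ 0.486 -0.183  0.085]
pin [166. 166.] 0.56 [ 0.4493 -0.283   0.085 ]
holder [272.2 159.1] 0.55 [ 0.4812 -0.1803  0.    ]
```

View pics/r3.png

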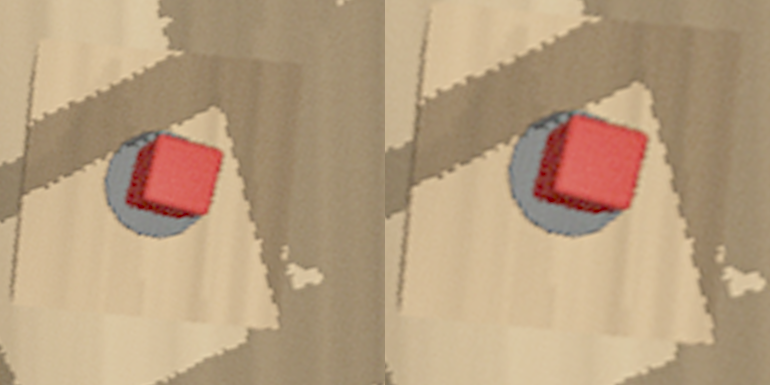

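The grip's top face spans corners (161,134),(223,149),(209,215),(146,199) in the left panel, so it is near (0.483,-0.178) and turned about 13°. The collar circle agrees. I refine it numerically.

Run:
```python
from h import *
d=np.load('w3.npy',allow_pickle=True).item()
c=np.array([.483,-.178]);P=[(-.03,-.03),(.03,-.03),(.03,.03),(-.03,.03)]
src=np.float32([proj(d,[c[0]+a,c[1]+b,.137]) for a,b in P]); dst=np.float32([((a+.03)*1e4,(b+.03)*1e4) for a,b in P])
im=cv2.warpPerspective(d['img'],cv2.getPerspectiveTransform(src,dst),(600,600),flags=cv2.INTER_CUBIC).astype(int)
red=(im[...,0]-im[...,1]>40); v=im[...,0]; th,_=cv2.threshold(v[red].astype(np.uint8),0,255,cv2.THRESH_OTSU)
m=(red&(v>th)).astype(np.uint8); m=cv2.morphologyEx(m,cv2.MORPH_OPEN,np.ones((25,25)))
k=max(cv2.findContours(m,0,1)[0],key=cv2.contourArea); r=cv2.minAreaRect(k); print(th,r, c+(np.array(r[0])-300)/1e4)
for z in (.091,.085): print(circ(d,z,.018,(.483,-.178),.006))
```

```text
138.0 ((296.7059326171875, 296.1764831542969), (198.39413452148438, 196.9389190673828), 14.03624439239502) [ 0.48267059 -0.17838235]
[-54.0162   0.4832  -0.1785]
[-53.1089   0.4838  -0.1789]
```

Request:
{"api": "drive_tool", "payload": {"increments": [[[-0.42, 0, -1, 5.84, 1], [-0.42, 0, -1, 5.84, 1], [-0.42, 0, -1, 5.84, 1], [-0.42, 0, -1, 5.84, 1], [-0.42, 0, -1, 5.84, 1], [0, 0, 0, 0, 1], [0, 0, 0, 0, 1], [0, 0, 0, 0, 1]]]}}

```text
t: 6.4
position: [0.4831, -0.1789, 0.2154]
orientation: [-180.0, 0.1, -166.1]
force: [0.4, 0.8, -0.1]
width: 1.002
finger_force: 0.0
```

Request:
{"api": "drive_tool", "payload": {"increments": [[[0, 0.05, -2, 0, 1], [0, 0, -2, 0, 1], [0, 0, -2, 0, 1], [0, 0, -2, 0, 1], [0, 0, -2, 0, 1], [0, 0, -1.6, 0, 1], [0, 0, 0, 0, 1], [0, 0, 0, 0, 1], [0, 0, 0, 0, 1]]]}}

```text
t: 7.3
position: [0.4836, -0.179, 0.1002]
orientation: [-179.9, 0.1, -166.1]
force: [0.4, -0.8, 0.3]
width: 0.998
finger_force: 0.0
```

Request:
{"api": "drive_tool", "payload": {"increments": [[[0, 0, 0, 0, 0.1], [0, 0, 0, 0, 0.1], [0, 0, 0, 0, 0.1], [0, 0, 0, 0, 0.1], [0, 0, 0, 0, 0.1], [0, 0, 0, 0, 0.1], [0, 0, 0, 0, 0.1], [0, 0, 0, 0, 0.1], [0, 0, 0, 0, 0.1], [0, 0, 0, 0, 0.1]]], "squeeze": 30}}

```text
t: 8.3
position: [0.4826, -0.1786, 0.0987]
orientation: [-180.0, 0.0, -166.0]
force: [-0.1, -0.6, -0.9]
width: 0.216
finger_force: 30.0
```

Request:
{"api": "drive_tool", "payload": {"increments": [[[0, 0, 0.5, 0, 0.1], [0, 0, 1, 0, 0.1], [0, 0, 1.5, 0, 0.1], [0, 0, 1.5, 0, 0.1], [0, 0, 1.5, 0, 0.1], [0, 0, 1.5, 0, 0.1], [0, 0, 1.5, 0, 0.1], [0, 0, 1.5, 0, 0.1], [0, 0, 0.5, 0, 0.1], [0, 0, 0, 0, 0.1], [0, 0, 0, 0, 0.1], [0, 0, 0, 0, 0.1]]]}}

```text
t: 9.5
position: [0.482, -0.1783, 0.2075]
orientation: [179.9, -0.1, -166.0]
force: [0.2, 0.3, -3.1]
width: 0.214
finger_force: 30.0
```

Run:
```python
from h import *
s=ctrl.observe(); print(s['position'],s['force'],s['ft_torque'],s['finger_force'])
d=cam('wrist'); save(d,'w4.png'); cam('top'); cam('scene')
print([(n,f['centre'],f['score']) for n in ('wrist','top','scene') for f in ctrl.pinpoint('pin',n)])
```

```text
[ 0.48202118 -0.17830554  0.20749017] [ 0.18943497  0.32297106 -3.10260755] [ 0.10346567  0.00941762 -0.04679839] 29.99944657087326
[('wrist', [161.5, 130.1], 0.79), ('wrist', [279.1, 254.9], 0.72), ('top', [150.0, 241.3], 0.63), ('scene', [183.4, 257.7], 0.56), ('scene', [231.7, 162.1], 0.55)]
```

View pics/w4.png

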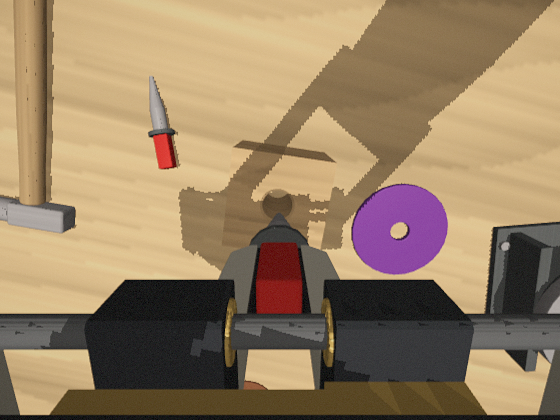

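The pin is held upright and clear of the block, with the tip at about (279,215) in line with the tool axis. Next I carry it over the stand, then approach to just above the brass disc.

Request:
{"api": "drive_tool", "payload": {"increments": [[[0.1, 1, 0.1, 0, 0.1], [0.3, 2.5, 0.1, 0, 0.1], [0.3, 2.5, 0, 0, 0.1], [0.3, 2.5, 0, 0, 0.1], [0.3, 2.5, 0, 0, 0.1], [0.3, 2.5, 0, 0, 0.1], [0.3, 2.5, 0, 0, 0.1], [0.3, 2.5, 0, 0, 0.1], [0.3, 2.5, 0, 0, 0.1], [0.3, 2.5, 0, 0, 0.1], [0.3, 2.5, 0, 0, 0.1], [0.3, 2.5, 0, 0, 0.1], [0.3, 2.5, 0, 0, 0.1], [0.3, 2.5, 0, 0, 0.1], [0.1, 1.8, 0, 0, 0.1], [0, 0, 0, 0, 0.1], [0, 0, 0, 0, 0.1], [0, 0, 0, 0, 0.1]]]}}

```text
t: 11.6
position: [0.5234, 0.174, 0.2106]
orientation: [-180.0, -0.0, -166.0]
force: [-0.6, -0.4, -2.9]
width: 0.213
finger_force: 30.0
```

Run:
```python
from h import *
s=ctrl.observe(); print(s['position'],s['force'],s['ft_torque'])
d=cam('wrist'); save(d,'w5.png'); np.save('w5.npy',d,allow_pickle=True)
print(proj(d,[*s['position'][:2],s['position'][2]-.0887]), proj(d,[.523,.176,.094]))
```

```text
[0.52343203 0.1739827  0.21062189] [-0.63285452 -0.38881356 -2.90010303] [-0.02644919 -0.02619358 -0.0421108 ]
[277.61868171 214.88042063] [280.09069004 205.65430686]
```

View pics/w5.png

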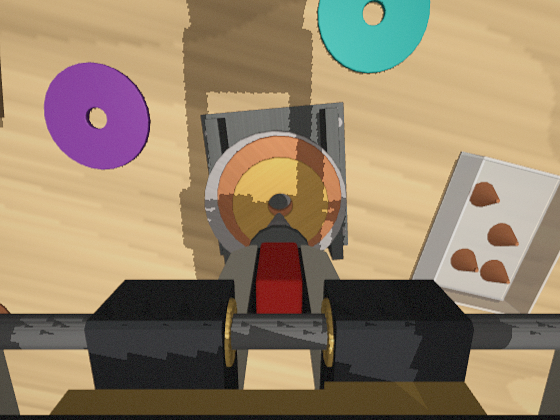

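Picture: the tip sits at about (279,215), just before the brass hole at (280,205), as predicted by the calibration. I descend slowly into the hole.

Request:
{"api": "drive_tool", "payload": {"increments": [[[0, 0, -0.8, 0, 0.1], [0, 0, -0.8, 0, 0.1], [0, 0, -0.5, 0, 0.1], [0, 0, -0.3, 0, 0.1], [0, 0, -0.3, 0, 0.1], [0, 0, -0.3, 0, 0.1], [0, 0, -0.3, 0, 0.1], [0, 0, 0, 0, 0.1], [0, 0, 0, 0, 0.1]]]}}

```text
t: 12.55
position: [0.5236, 0.1745, 0.1777]
orientation: [180.0, 0.0, -166.0]
force: [0.6, 0.1, -2.9]
width: 0.213
finger_force: 30.0
```

Request:
{"api": "drive_tool", "payload": {"increments": [[[0, 0, -0.3, 0, 0.1], [0, 0, -0.3, 0, 0.1], [0, 0, -0.3, 0, 0.1], [0, 0, -0.2, 0, 0.1], [0, 0, 0, 0, 0.1], [0, 0, 0, 0, 0.1]]]}}

```text
t: 13.15
position: [0.5235, 0.1744, 0.1666]
orientation: [-180.0, -0.0, -166.0]
force: [0.2, -0.5, -3.5]
width: 0.213
finger_force: 30.0
```

Request:
{"api": "drive_tool", "payload": {"increments": [[[0.04, -0.04, -0.2, 0, 0.1], [0.04, -0.04, -0.2, 0, 0.1], [0.04, -0.04, -0.2, 0, 0.1], [0, 0, 0, 0, 0.1], [0, 0, 0, 0, 0.1]]]}}

```text
t: 13.65
position: [0.5247, 0.1732, 0.1605]
orientation: [180.0, -0.0, -166.0]
force: [-0.3, 0.0, -3.2]
width: 0.21
finger_force: 30.0
```

Request:
{"api": "drive_tool", "payload": {"increments": [[[0.04, -0.04, -0.1, 0, 0.1], [0.04, -0.04, -0.1, 0, 0.1], [0.04, -0.04, -0.1, 0, 0.1], [0, 0, 0, 0, 0.1], [0, 0, 0, 0, 0.1]]]}}

```text
t: 14.15
position: [0.5257, 0.172, 0.1573]
orientation: [-180.0, -0.0, -166.0]
force: [-3.7, 0.6, -3.8]
width: 0.213
finger_force: 30.0
```

Request:
{"api": "drive_tool", "payload": {"increments": [[[0, 0, -0.15, 0, 0.1], [0, 0, -0.15, 0, 0.1], [0, 0, -0.15, 0, 0.1], [0, 0, -0.15, 0, 0.1], [0, 0, 0, 0, 0.1]]]}}

```text
t: 14.65
position: [0.5259, 0.172, 0.1513]
orientation: [-180.0, -0.0, -166.0]
force: [-2.4, 0.5, -3.5]
width: 0.215
finger_force: 30.0
```

Request:
{"api": "drive_tool", "payload": {"increments": [[[0, 0, -0.15, 0, 0.1], [0, 0, -0.15, 0, 0.1], [0, 0, -0.15, 0, 0.1], [0, 0, -0.15, 0, 0.1], [0, 0, 0, 0, 0.1]]]}}

```text
t: 15.15
position: [0.526, 0.1721, 0.1454]
orientation: [180.0, -0.0, -166.0]
force: [-2.4, -0.3, -3.1]
width: 0.214
finger_force: 30.0
```

Request:
{"api": "drive_tool", "payload": {"increments": [[[0, 0, -0.15, 0, 0.1], [0, 0, -0.15, 0, 0.1], [0, 0, -0.15, 0, 0.1], [0, 0, -0.15, 0, 0.1], [0, 0, 0, 0, 0.1]]]}}

```text
t: 15.65
position: [0.5259, 0.172, 0.1393]
orientation: [-180.0, -0.0, -166.0]
force: [-3.2, 1.3, -3.9]
width: 0.215
finger_force: 30.0
```

Request:
{"api": "drive_tool", "payload": {"increments": [[[0, 0, -0.1, 0, 0.1], [0, 0, -0.1, 0, 0.1], [0, 0, -0.1, 0, 0.1], [0, 0, -0.1, 0, 0.1], [0, 0, 0, 0, 0.1]]]}}

```text
t: 16.15
position: [0.5259, 0.172, 0.1354]
orientation: [-180.0, -0.0, -166.0]
force: [-3.6, 1.1, -3.5]
width: 0.212
finger_force: 30.0
```

Request:
{"api": "drive_tool", "payload": {"increments": [[[0, 0, -0.1, 0, 0.1], [0, 0, -0.1, 0, 0.1], [0, 0, -0.1, 0, 0.1], [0, 0, -0.1, 0, 0.1], [0, 0, 0, 0, 0.1]]]}}

```text
t: 16.65
position: [0.5259, 0.172, 0.1314]
orientation: [-180.0, -0.0, -166.0]
force: [-3.2, 0.9, -3.2]
width: 0.213
finger_force: 30.0
```

Request:
{"api": "drive_tool", "payload": {"increments": [[[0, 0, -0.1, 0, 0.1], [0, 0, -0.1, 0, 0.1], [0, 0, -0.1, 0, 0.1], [0, 0, 0, 0, 0.1]]]}}

```text
t: 17.05
position: [0.5259, 0.172, 0.1283]
orientation: [-180.0, -0.0, -166.0]
force: [-3.2, 0.5, -3.6]
width: 0.213
finger_force: 30.0
```

Request:
{"api": "drive_tool", "payload": {"increments": [[[0, 0, -0.1, 0, 0.1], [0, 0, -0.1, 0, 0.1], [0, 0, -0.1, 0, 0.1], [0, 0, 0, 0, 0.1]]]}}

```text
t: 17.45
position: [0.5259, 0.172, 0.1254]
orientation: [-180.0, -0.0, -166.0]
force: [-2.3, 0.3, -4.3]
width: 0.213
finger_force: 30.0
```

Request:
{"api": "drive_tool", "payload": {"increments": [[[0, 0, -0.1, 0, 0.1], [0, 0, -0.1, 0, 0.1], [0, 0, 0, 0, 0.1]]]}}

```text
t: 17.75
position: [0.526, 0.172, 0.1235]
orientation: [-180.0, -0.0, -166.0]
force: [-2.7, 0.2, -4.0]
width: 0.212
finger_force: 30.0
```

Request:
{"api": "drive_tool", "payload": {"increments": [[[0, 0, -0.1, 0, 0.1], [0, 0, -0.1, 0, 0.1], [0, 0, -0.1, 0, 0.1], [0, 0, 0, 0, 0.1]]]}}

```text
t: 18.15
position: [0.526, 0.172, 0.1204]
orientation: [-180.0, 0.0, -166.0]
force: [-2.4, -0.3, -4.6]
width: 0.214
finger_force: 30.0
```

Request:
{"api": "drive_tool", "payload": {"increments": [[[0, 0, -0.1, 0, 0.1], [0, 0, -0.1, 0, 0.1], [0, 0, -0.1, 0, 0.1], [0, 0, 0, 0, 0.1]]]}}

```text
t: 18.55
position: [0.526, 0.172, 0.1175]
orientation: [-180.0, 0.0, -166.0]
force: [-2.0, -0.3, -3.9]
width: 0.213
finger_force: 30.0
```

Request:
{"api": "drive_tool", "payload": {"increments": [[[0, 0, -0.1, 0, 0.1], [0, 0, -0.1, 0, 0.1], [0, 0, -0.1, 0, 0.1], [0, 0, -0.1, 0, 0.1], [0, 0, 0, 0, 0.1]]]}}

```text
t: 19.05
position: [0.526, 0.172, 0.1134]
orientation: [-180.0, -0.0, -166.0]
force: [-1.6, 0.6, -4.1]
width: 0.213
finger_force: 30.0
```

Request:
{"api": "drive_tool", "payload": {"increments": [[[0, 0, -0.1, 0, 0.1], [0, 0, -0.1, 0, 0.1], [0, 0, -0.1, 0, 0.1], [0, 0, 0, 0, 0.1], [0, 0, 0, 0, 0.1]]]}}

```text
t: 19.55
position: [0.526, 0.172, 0.1105]
orientation: [-180.0, -0.0, -166.0]
force: [-1.5, 0.1, -5.1]
width: 0.216
finger_force: 30.0
```

Now 0.5 mm steps to feel the collar seat.

Request:
{"api": "drive_tool", "payload": {"increments": [[[0, 0, -0.05, 0, 0.1], [0, 0, -0.05, 0, 0.1], [0, 0, -0.05, 0, 0.1], [0, 0, -0.05, 0, 0.1], [0, 0, 0, 0, 0.1], [0, 0, 0, 0, 0.1]]]}}

```text
t: 20.15
position: [0.526, 0.172, 0.1085]
orientation: [180.0, -0.0, -166.0]
force: [-1.3, 0.2, -4.6]
width: 0.213
finger_force: 30.0
```

Request:
{"api": "drive_tool", "payload": {"increments": [[[0, 0, -0.03, 0, 0.1], [0, 0, -0.03, 0, 0.1], [0, 0, 0, 0, 0.1], [0, 0, 0, 0, 0.1]]]}}

```text
t: 20.55
position: [0.526, 0.1721, 0.108]
orientation: [-180.0, 0.0, -166.0]
force: [-3.2, -0.2, -3.5]
width: 0.209
finger_force: 30.0
```

Request:
{"api": "drive_tool", "payload": {"increments": [[[0, 0, -0.03, 0, 0.1], [0, 0, -0.03, 0, 0.1], [0, 0, 0, 0, 0.1], [0, 0, 0, 0, 0.1]]]}}

```text
t: 20.95
position: [0.526, 0.1721, 0.1076]
orientation: [180.0, 0.0, -166.0]
force: [-3.4, -0.1, -0.7]
width: 0.212
finger_force: 30.0
```

Request:
{"api": "drive_tool", "payload": {"increments": [[[0, 0, -0.02, 0, 0.1], [0, 0, 0, 0, 0.1], [0, 0, 0, 0, 0.1]]]}}

```text
t: 21.25
position: [0.526, 0.1721, 0.1076]
orientation: [-180.0, 0.0, -166.0]
force: [-5.2, -1.2, 2.1]
width: 0.212
finger_force: 30.0
```

Request:
{"api": "drive_tool", "payload": {"increments": [[[-0.02, 0, -0.01, 0, 0.1], [0, 0, 0, 0, 0.1], [0, 0, 0, 0, 0.1]]]}}

```text
t: 21.55
position: [0.526, 0.172, 0.1075]
orientation: [-180.0, 0.0, -166.0]
force: [-4.7, -1.5, 4.6]
width: 0.214
finger_force: 30.0
```

Request:
{"api": "drive_tool", "payload": {"increments": [[[0, 0, 0, 0, 0.9], [0, 0, 0, 0, 0.9], [0, 0, 0, 0, 0.9], [0, 0, 0, 0, 0.9], [0, 0, 0, 0, 0.9], [0, 0, 0, 0, 0.9], [0, 0, 0, 0, 0.9], [0, 0, 0, 0, 0.9]]]}}

```text
t: 22.35
position: [0.5258, 0.172, 0.1071]
orientation: [-180.0, 0.0, -166.0]
force: [-0.2, 0.3, 0.3]
width: 0.85
finger_force: 0.0
```

Released. I back straight up and check.

Request:
{"api": "drive_tool", "payload": {"increments": [[[0, 0, 1, 0, 0.9], [0, 0, 2, 0, 0.9], [0, 0, 2.5, 0, 0.9], [0, 0, 2.5, 0, 0.9], [0, 0, 2.5, 0, 0.9], [0, 0, 2, 0, 0.9], [0.5, 0, 1, 0, 0.9], [0.5, 0, 0, 0, 0.9], [0, 0, 0, 0, 0.9], [0, 0, 0, 0, 0.9]]]}}

```text
t: 23.35
position: [0.5352, 0.1718, 0.2404]
orientation: [180.0, -0.2, -166.0]
force: [-0.2, 0.3, -0.2]
width: 0.9
finger_force: 0.0
```

Run:
```python
from h import *
d=cam('wrist'); save(d,'w6.png'); s=cam('scene')
for n,z,r in (('collar',.1,.018),('brass',.094,.0415),('copper',.088,.0545),('plate',.08,.0645)): print(n,circ(d,z,r,(.526,.172),.006))
print([(c,f['centre'],f['score'],at(q,f['centre'],.094)) for c,q in (('wrist',d),('scene',s)) for f in ctrl.pinpoint('pin',c)])
cv2.imwrite('pics/s6.png',cv2.resize(cv2.cvtColor(s['img'][110:220,230:400],cv2.COLOR_RGB2BGR),None,fx=4,fy=4,interpolation=3))
```

```text
collar [-56.1506   0.5243   0.172 ]
brass [-37.9225   0.5267   0.1731]
copper [-58.1025   0.5245   0.1727]
plate [-49.7365   0.5256   0.1724]
[('wrist', [279.7, 191.8], 0.92, array([0.52910107, 0.17224875, 0.094     ])), ('scene', [186.1, 258.7], 0.66, array([ 0.54112567, -0.38684272,  0.094     ])), ('scene', [325.8, 154.0], 0.56, array([0.54572137, 0.17458219, 0.094     ])), ('scene', [143.0, 301.5], 0.32, array([ 0.55976981, -0.5042017 ,  0.094     ]))]
```

View pics/s6.png

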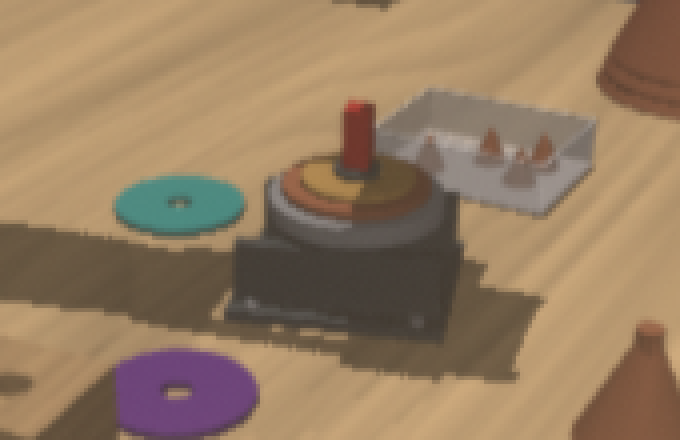

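View pics/w6.png

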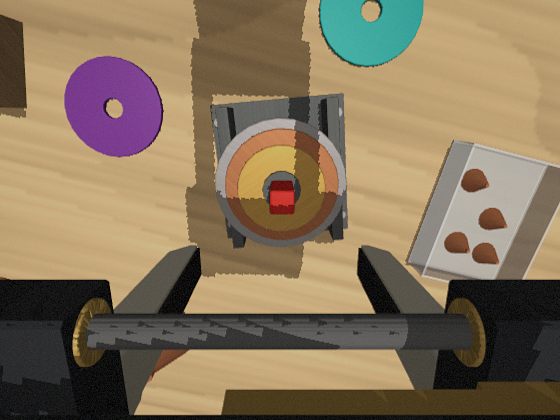

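The pin stands upright on the discs at (282,190) in the wrist view, with all the rims concentric within measuring error. The gripper is clear, so I hand in.

```bash
python3 -c "
from plant import ctrl; print(ctrl.job_done())"
```

```text
the job is handed in; nothing more can be done
None
```

I drove the tapered pin home through both discs and the stand's plate and let go of it. The collar seated on the brass disc with about 8 N of push, and side forces between moves read about 5 N at most. I handed the job in at about 23 s; the judge's result was not shown.

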